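Mesh the splined impeller in the pump head and hold it down

TASK

Refit the filter pump's impeller: take the white finned impeller by its square hub from the turntable, lower its splined stem into the round well of the square pump head, turn it until its four splines drop into the cross-shaped slot of the sprung cup, and push it gently (never pressing on the pump with more than 40 N) until its disc is fully home on the pump's top face. The spring would lift it again, so finish while still holding it pressed down there, without letting go. Leave everything else where it stands.

Things in the scene. Friction and masses are not known exactly. Their poses are not given: they have to be found in the camera images.
- impeller_mid (a point): Loose white plastic impeller, about 70 g, 75 mm tall, upright on the turntable; this point: on its axis, half-way up. To grip: its square hub, 20 x 20 mm, the top 40 mm. Below: a disc 50 mm across, 5 mm thick, with fins 5 mm high on top; its underside is 7.5 mm below this point. z up the axis; x and y square to the hub's flats; same at every quarter turn.
- well_mouth (a point): Centre of the mouth of the round well in the pump head's top face; z up, x and y parallel to the block's sides. The well is 33 mm across with a 3 mm chamfer. Impeller home: its disc lies on the top face and impeller_mid is 7.5 mm above this point.
- cup_top (a point): Sprung cup in the well: centre of its top, 12 mm below the mouth at rest. A cross-shaped slot, 8 mm wide, 10 mm deep, runs along x and y. It cannot turn; it sinks up to 9 mm (4 N to start, 10 N at 8 mm). Unmeshed, the impeller's disc stays 9 to 18 mm above the pump's top face; meshed, it first stands 8 mm above, and pressing 8 mm farther brings it home.
- impeller: The same impeller; origin at the centre of its underside (stem tip), same axes. Its stem, the lowest 30 mm, has four splines along x and y that form a cross 29 mm across, each arm 5 mm thick; the lowest 4 mm are narrowed to 25 mm across and 3 mm thick as a lead-in.
- pump: Pump head: fixed black plastic block, 100 x 100 mm, 70 mm high, on the mat, with two hose stubs on its +x side; origin at the centre of its underside. Carries the cup.
- turntable: Grey plastic turntable, 280 mm across, 30 mm high, which stands locked on the 3 mm mat; origin at the centre of its underside.
- shrimp_tube: Bystander: terracotta ceramic tube lying on a flat foot, 85 mm long along its x, 46 mm high; origin under its centre. Loose, on the turntable.
- check_valve: Bystander: small green plastic disc valve with two nipples, 58 mm long along its x, 21 mm high; origin under its centre. Loose, on the turntable.
- media_jar: Bystander: closed white jar, 58 mm across, 78 mm high; origin under its centre. Loose, on the turntable.
- bubble_counter: Bystander: upright glass tube with a steel cap on a round foot 44 mm across, 88 mm high; origin under its centre. Loose, on the turntable.
- pump_cover: Bystander: black plastic ring 84 mm across, 14 mm high, loose on the mat; origin under its centre.
- food_can: Bystander: closed can 56 mm across, 55 mm high, loose on the mat; origin under its centre.
- tweezers: Bystander: steel tweezers 150 mm long along x, loose on the mat; origin under their centre.
There are look-alikes about, which are no part of the job. What is shaped like the impeller but red or turquoise is not meant.

How it is judged (in metres and radians):
On the way, in this order (a step that is already met when the one before it is completed fails the run):
1. the impeller is lifted clear of the turntable in the gripper (height (world z) of impeller above 0.055 m and contact force between impeller and turntable below 0.05 N and contact force between the fingers and impeller above 2 N), for 0.2 s.
2. its splines are in the cup's slot (stem tip at least 6 mm below the cup's top) (z of impeller in the frame of cup_top below -0.006 m and horizontal distance between impeller and cup_top below 0.004 m), for 0.1 s.
At the end, for the whole second after the job is handed in: The impeller's splines are in the cup's slot (stem tip at least 6 mm below the cup's top), its axis within 4 mm of the well's and within 0.1 rad of vertical, its disc no more than 3 mm above the pump's top face, at rest, the fingers still on it and pressing it against the pump with 4 to 40 N (z of impeller_mid in the frame of well_mouth below 0.0105 m and z of impeller in the frame of cup_top below -0.006 m and horizontal distance between impeller_mid and well_mouth below 0.004 m and angle between impeller's own z axis and vertical below 0.1 rad and contact force between impeller and pump between 4 and 40 N and contact force between the fingers and impeller above 2 N and linear speed of impeller below 0.02 m/s); the arm keeps its last pose, push and grip.
It fails at once if the impeller presses on the pump with more than 40 N (contact force between impeller and pump above 40 N).
It fails at once if a bystander is shifted by more than 25 mm or tipped (distance of any of shrimp_tube, check_valve, media_jar, bubble_counter, pump_cover, food_can, tweezers from where it was at the start of the episode above 0.025 m or angle between any of shrimp_tube, check_valve, media_jar, bubble_counter, pump_cover, food_can, tweezers's own z axis and vertical above 0.35 rad).
It also fails if it takes over 42 s, if anything falls off the work surface, if the arm or the gripper's body presses on something with over 40 N, if the wrist force passes 120 N, or if a joint passes its speed limit or range.

ROBOT

A 6-joint arm with a two-finger parallel gripper is mounted at the origin on the work surface. World frame = base frame: x ahead of the robot, y to its left, z up, the work surface at z = 0. Lengths are in mm, angles in rad, forces in N, time in s.
With the tool pointing down it reaches from about 350 to 775 mm from the base axis. Payload 7.3 kg.
Tool frame: the origin (TCP) lies midway between the tips of the shut fingers; the grasp point (between the pads) lies 19 mm behind it (bot.tcp_to_grasp is the distance from the TCP to the grasp point, in mm); z points along the fingers, y is the line along which they close (so a half turn about z gives the same grasp; the last joint's range is limited). The gripper opens to 92 mm and grips with 3 to 60 N. Pads are 19 mm wide; open, the fingers measure 130 mm over their backs; the gripper's body (75 mm by 190 mm) begins 47 mm behind the grasp point.
Start: joints at [1.109, 0.342, 1.524, -0, 1.275, -0.146], TCP at [163.038, 499.062, 226.741] pointing down, gripper open.
Joint ranges: [-2.53, 2.53], [-0.77, 2.02], [0.04, 2.7], [-1, 4.14], [0.28, 2.66], [-3.11, 3.11]. Speed limits (rad/s): [2.57, 2.57, 3.14, 3.14, 3.14, 3.14].

INTERFACE

Orientations are given as [roll, pitch, yaw] about the fixed x, y, z axes, in that order (R = Rz(yaw) Ry(pitch) Rx(roll)).
In Python, from plant import bot, viewer gives the robot as it stands. The module is installed in compiled form; this text tells all that it offers.
- The arm moves only by the shell command python3 -m handwheel 'ROWS'. ROWS is text: rows parted by semicolons, each of 7 numbers parted by spaces: the shift along the tool's x, y, z scaled (see below), then the turn, a rotation vector about the tool's x, y, z scaled (see below), then the opening, from -1 (shut) to 1 (fully open), so that 0 is half open. In form: tx ty tz rx ry rz gripper; .... A call has 1 to 8 rows; each row is the pose to reach, as a shift and turn from the pose commanded when the call began, along the tool's axes at that moment, turning the shorter way round; what a row does not reach only later rows make up. The controller multiplies each number of a shift by 10 cm and each number of a turn by pi rad. A row lasts 1/12 s, in which the tool goes at most 41.7 mm and 7.16 degrees, less where a joint would pass 70% of its speed; a pose out of reach is approached as far as the arm can. A call with a number of a shift or a turn outside -1 to 1 is refused whole. A call with a gripper value outside its range is refused whole. The fingers move at their own pace and stop on an object; the grip force is fixed at half the most. Time passes only in rows, so rows that repeat a pose let the fingers close. It gives the time, the measured TCP pose, the force, the opening and the grip force at its end, in the units of the state.
- bot.get_obs(): the state, without advancing time (a new reading comes with each control period).
- viewer.capture(name): name is "side" or "top"; returns a dict with "frame" (400x640x3 uint8, red, green, blue), "fov_y" (degrees; the focal length in pixels is half the picture's height over the tangent of half this angle, whatever the lens; pixels are square), "cx", "cy" (the principal point, pixels), "dist_coeffs" ([k1, k2, p1, p2, k3] as OpenCV has them; the pictures are not rectified), "T" (4x4, takes a point from camera to world coordinates). Camera axes: x right, y down, z forward; pixel columns grow to the right and rows downward; lengths in mm; the calibration is good to about 2 mm. A picture is of the moment at which its call begins. There is no depth.
- bot.close_job(): hands the job in; it is judged then, once.
Trained networks look in a picture, given as the dict that the camera call returned (one of the last four; its "shot" number tells which), for a name from the list of things; names that differ only in an ending like _2 or _b are one class to them, and where a whole thing is asked for, a point or a joint stands for the part that bears it (a point fixed in the world has none). Each returns a list of dicts, best first, with "score" (0 to 1); they miss things now and then, are a little off and sometimes report something else, mostly with a low value. They report only what shows in the picture. A call takes as long as a camera call. They do not tell look-alikes from the thing itself.
- viewer.recognise(target, picture): "centre" ([column, row] in pixels, amid what is visible of it).
- viewer.cut_out(target, picture): "pixels" (400x640 bool, what is visible of it) and "centre" ([column, row] in pixels, amid what is visible of it).
The state is a dict: "time": time; "joint_positions": joint angles; "dq": joint speeds; "tau": joint torques, N m; "tool_pos": TCP position; "tcp_rot": TCP orientation; "contact_force": force on the tool from outside, world axes, zero at the start; "moment": the same for the moment, N m; "grip_width": finger opening in mm; "finger_force": force on a finger pad.
Only numpy, scipy, OpenCV 4.12 (cv2) and the standard library are available. Lean on these libraries where they do the work, as an engineer would, in place of code of your own. Each camera call takes 0.05 s, during which the arm holds its last target. There are 200 camera calls.

## Working session

There is one attempt and no reset: what is moved stays moved. The work goes in short steps, Python scripts to look and compute and a shell command to move; the robot and the scene stay as the last step left them, time stands still between calls to the robot, and variables do not carry over. Pictures are saved under pics/ and viewed, at most 10 in all, crops included, and the job is handed in when it is done.

```bash
mkdir -p pics
cat > h.py <<'E'
import numpy as np, cv2
from plant import bot, viewer
def K(p):
    f=200/np.tan(np.radians(p["fov_y"])/2)
    return np.array([[f,0,p["cx"]],[0,f,p["cy"]],[0,0,1.]]),np.array(p["dist_coeffs"],float)
def ray(p,px):
    k,d=K(p); u=cv2.undistortPoints(np.array([[px]],float),k,d)[0,0]
    T=np.array(p["T"]); return T[:3,3], T[:3,:3]@np.array([u[0],u[1],1])
def onz(p,px,z):
    o,r=ray(p,px); return o+r*(z-o[2])/r[2]
def proj(p,P):
    k,d=K(p); T=np.linalg.inv(np.array(p["T"]))
    return cv2.projectPoints(np.atleast_2d(np.array(P,float)),cv2.Rodrigues(T[:3,:3])[0],T[:3,3],k,d)[0][:,0]
def tri(a,pa,b,pb):
    o1,r1=ray(a,pa);o2,r2=ray(b,pb)
    s=np.linalg.lstsq(np.stack([r1,-r2],1),o2-o1,rcond=None)[0]
    A=o1+s[0]*r1;B=o2+s[1]*r2; return (A+B)/2,np.linalg.norm(A-B)
def save(n,img): cv2.imwrite("pics/"+n,cv2.cvtColor(img,cv2.COLOR_RGB2BGR))
E
python3 - <<'E'
from h import *
np.set_printoptions(precision=1,suppress=True)
for c in("top","side"):
    p=viewer.capture(c); save(c+"0.png",p["frame"]); print(c,np.array(p["T"]),p["fov_y"])
    for t in("impeller","impeller_mid","well_mouth","cup_top","pump","turntable"):
        for d in viewer.recognise(t,p)[:4]: print(t,np.array(d["centre"]),round(d["score"],2))
o=bot.get_obs();print(o["tool_pos"],o["tcp_rot"],o["contact_force"],o["time"])
E
```

```text
top [[  -0.    -1.     0.1  446.6]
 [  -1.     0.     0.    50.7]
 [  -0.    -0.1   -1.  1017. ]
 [   0.     0.     0.     1. ]] 57.48320844588704
impeller [422.9 155.8] 0.63
impeller [296.3 153.7] 0.54
impeller_mid [425.8 288.6] 0.76
impeller_mid [420.5 161.2] 0.56
impeller_mid [298.7 151.7] 0.5
impeller_mid [446.6 217.5] 0.16
well_mouth [294.6 204. ] 0.89
cup_top [294.4 206.2] 0.62
pump [296.9 204.9] 0.69
turntable [417.7 195.9] 0.95
side [[   0.9   -0.2    0.3  284.5]
 [  -0.3   -0.6    0.8 -674.1]
 [  -0.    -0.8   -0.6  679.1]
 [   0.     0.     0.     1. ]] 50.407801502188995
impeller [433.7 279.5] 0.94
impeller [369.1 196.9] 0.86
impeller [258.  346.5] 0.77
impeller_mid [258.2 347.4] 0.71
impeller_mid [368.5 197.6] 0.69
impeller_mid [435.2 282.2] 0.64
well_mouth [322.  201.1] 0.56
well_mouth [301.7 156.5] 0.5
pump [320.7 205.1] 0.8
turntable [396.2 315.8] 0.88
[163.  499.  226.8] [3.1 0.  2.8] [0.6 0.2 0.9] 0.7
```

View pics/top0.png

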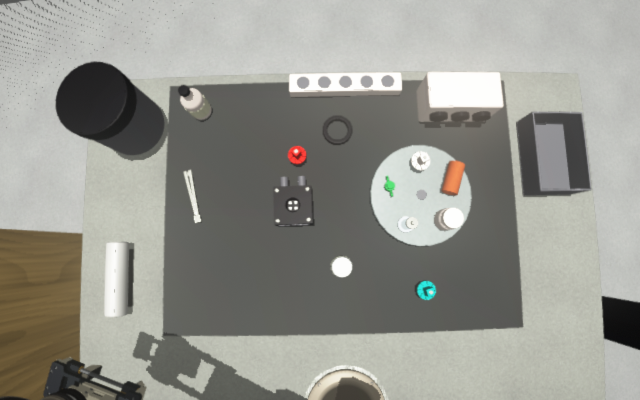

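View pics/side0.png

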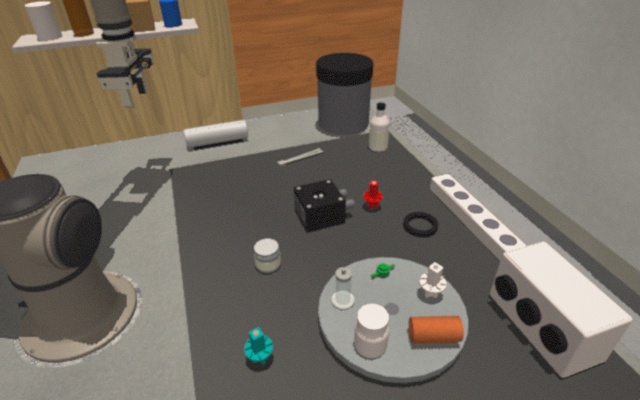

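Candidates for the impeller: white at top (421,161) / side (434,281); red at top (297,155) / side (373,195); turquoise at top (427,290) / side (258,347). The white jar is at top (450,218). I choose the white finned one on the turntable and check it in a close crop, with the pump beside it. The pump is at top (294,205).

Run:
```python
from h import *
np.set_printoptions(precision=1,suppress=True)
a=viewer.capture("top");b=viewer.capture("side")
def crop(p,c,w,s=390):
    x,y=int(c[0]),int(c[1]); return cv2.resize(p["frame"][y-w:y+w,x-w:x+w],(s,s),interpolation=cv2.INTER_CUBIC)
T=np.hstack([crop(a,(421,161),24,290),crop(b,(434,281),26,290)]);B=np.hstack([crop(a,(294,205),28,290),crop(b,(322,203),32,290)])
save("crops.png",np.vstack([T,B]))
# masks
for n,t,px,py in(("imp","impeller",(421,160),(434,280)),("pump","pump",(296,205),(321,205))):
    r=[]
    for p,c in((a,px),(b,py)):
        ds=viewer.cut_out(t,p); d=min(ds,key=lambda d:np.hypot(*(np.array(d["centre"])-c)))
        m=d["pixels"]; ys,xs=np.nonzero(m); print(n,np.array(d["centre"]),d["score"],xs.min(),xs.max(),ys.min(),ys.max(),m.sum()); r.append(d["centre"])
    print(tri(a,r[0],b,r[1]))
g=viewer.recognise("impeller_mid",a);print([(np.round(d["centre"],1),onz(a,d["centre"],70.5)) for d in g])
w=viewer.recognise("well_mouth",a)[0]["centre"];w2=viewer.recognise("well_mouth",b)[0]["centre"]
print("well",w,onz(a,w,73),w2,onz(b,w2,73),tri(a,w,b,w2))
for nm in("media_jar","bubble_counter","shrimp_tube","check_valve"):
    d=viewer.recognise(nm,a)
    if d: print(nm,d[0]["centre"],onz(a,d[0]["centre"],70),d[0]["score"])
```

```text
imp [422.9 158.2] 0.75 411 429 151 169 277
imp [431.8 280.9] 0.97 420 444 263 297 601
(array([ 661.4, -216.3,   72.2]), np.float64(10.168414784655129))
pump [292.  199.3] 0.63 273 312 176 225 1684
pump [320.5 203.1] 0.86 293 353 179 232 2271
(array([560.8, 135.4,  34. ]), np.float64(13.8129186312309))
[(array([422.2, 162.4]), array([ 655.3, -216.4,   70.5])), (array([427. , 289.7]), array([ 322.5, -212.9,   70.5]))]
well [297.1, 206.0] [544.9 117.4  73. ] [321.1, 202.4] [539.8  89.4  73. ] (array([548.4, 118.7,  49.9]), np.float64(2.2662424090443007))
media_jar [446.1, 219.6] [ 501.6 -272.    70. ] 0.6
bubble_counter [406.0, 223.4] [ 494.1 -165.4   70. ] 0.53
shrimp_tube [455.8, 177.4] [ 613.4 -305.    70. ] 0.97
check_valve [389.1, 182.9] [ 601.6 -125.4   70. ] 0.53
```

View pics/crops.png

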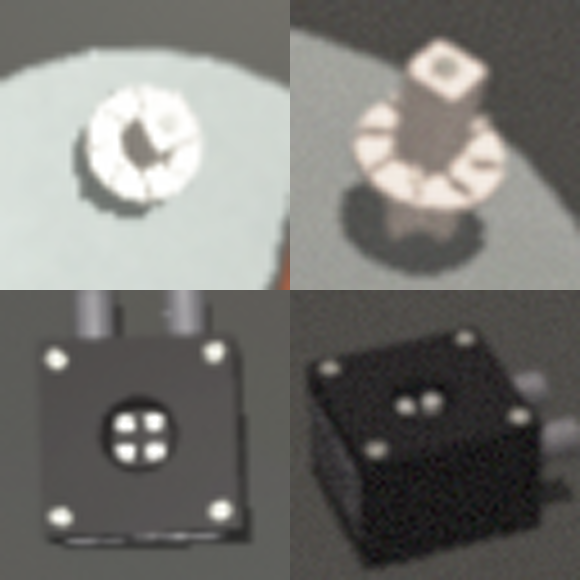

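The crop confirms it: the white finned impeller with square hub, its hub top at about top (424.3,156.7) and side (435.3,266.7). The pump's well is near top (292,204), midway between its four screws. Next I measure the hub yaw and the pump from the screws.

Run:
```python
from h import *
np.set_printoptions(precision=2,suppress=True)
a=viewer.capture("top");b=viewer.capture("side")
def uc(pts,o,s): return [(o[0]+x/s-.5,o[1]+y/s-.5) for x,y in pts]
def cen(p,pts,r=2):
    out=[]
    g=p["frame"].astype(float).mean(2)
    for x,y in pts:
        x0,y0=int(round(x)),int(round(y)); w=g[y0-r:y0+r+1,x0-r:x0+r+1]; w=np.clip(w-np.median(g[y0-5:y0+6,x0-5:x0+6])-15,0,None)
        Y,X=np.mgrid[y0-r:y0+r+1,x0-r:x0+r+1]; out.append(((w*X).sum()/w.sum(),(w*Y).sum()/w.sum()))
    return out
st=cen(a,uc([(56,68),(214,61),(61,227),(221,221)],(266,177),290/56))
ss=cen(b,uc([(40,79),(176,49),(86,160),(229,126)],(290,171),290/64))
print(st,ss)
for p,s in((a,st),(b,ss)):
    P=np.array([onz(p,q,73) for q in s]); print("screws",P[:,:2],"centre",P.mean(0))
# st order: farleft(+x,+y), farright(+x,-y), nearleft, nearright
P=np.array([onz(a,q,73) for q in st]);e=(P[0]-P[2])+(P[1]-P[3]);f=(P[0]-P[1])+(P[2]-P[3])
print("yaw top",np.degrees(np.arctan2(e[1],e[0])),np.degrees(np.arctan2(-f[0],f[1])),np.linalg.norm(e)/2,np.linalg.norm(f)/2)
# impeller
hole_t=uc([(168,122)],(397,137),290/48)[0];hole_s=uc([(155,68)],(408,255),290/52)[0]
print("hub top",onz(a,hole_t,108),onz(b,hole_s,108),tri(a,hole_t,b,hole_s))
d=uc([(144,143)],(397,137),290/48)[0];print("disc",onz(a,d,70))
c=uc([(151,40),(198,72),(162,100),(120,68)],(408,255),290/52)
C=np.array([onz(b,q,108) for q in c]);print(C[:,:2],C.mean(0))
for i in range(4):
    v=C[(i+1)%4]-C[i];print("edge",np.linalg.norm(v),np.degrees(np.arctan2(v[1],v[0]))%90)
o=bot.get_obs();print(o["tool_pos"],o["tcp_rot"])
```

```text
[(np.float64(276.40215001221594), np.float64(189.903005130711)), (np.float64(306.9102250489237), np.float64(188.48263209393346)), (np.float64(277.2252879078695), np.float64(220.35964491362765)), (np.float64(308.1097019657578), np.float64(219.0995561192137))] [(np.float64(298.27388535031844), np.float64(187.69426751592354)), (np.float64(328.1321321321322), np.float64(181.0730730730731)), (np.float64(308.4813859196462), np.float64(205.74272023590123)), (np.float64(340.12673343605553), np.float64(198.366718027735))]
screws [[588.33 171.22]
 [590.48  91.19]
 [508.42 169.45]
 [510.2   89.22]] centre [549.36 130.27  73.  ]
screws [[506.39 166.63]
 [586.07 168.33]
 [507.69  87.36]
 [587.88  88.8 ]] centre [547.01 127.78  73.  ]
yaw top 1.3359925995594972 1.4057301360390497 80.11136727481035 80.1571708774089
hub top [ 661.85 -212.13  108.  ] [ 658.35 -214.43  108.  ] (array([ 661.36, -212.4 ,  105.34]), np.float64(2.3300393051540302))
disc [ 661.52 -211.85   70.  ]
[[ 663.98 -202.64]
 [ 670.68 -220.87]
 [ 652.83 -227.81]
 [ 647.5  -210.49]] [ 658.74 -215.45  108.  ]
edge 19.416172847423894 20.185077457375257
edge 19.144182255890072 21.251903160873695
edge 18.123811896443794 17.123546946658806
edge 18.24989919894501 25.450114875915204
[163.03 499.07 226.74] [ 3.14 -0.    2.83]
```

```bash
python3 -m handwheel '0 0 0 0 0 0.2 0.3;0 0 0 0 0 0.2 0.3;0 0 0 0 0 0.2 0.3;0 0 0 0 0 0.2 0.3;0 0 0 0 0 0.2 0.3;0 0 0 0 0 0.2 0.3'
python3 -m handwheel '0 0 0 0 0 0.2 0.3;0 0 0 0 0 0.2 0.3;0 0 0 0 0 0.2 0.3;0 0 0 0 0 0.2 0.3;0 0 0 0 0 0.2 0.3;0 0 0 0 0 0.2 0.3'
python3 -m handwheel '-0.89 0.62 0 0 0 0 0.3;-0.89 0.62 0 0 0 0 0.3;-0.89 0.62 0 0 0 0 0.3;-0.89 0.62 0 0 0 0 0.3'
python3 -m handwheel '-0.89 0.62 0 0 0 0 0.3;-0.89 0.62 0 0 0 0 0.3;-0.89 0.62 0 0 0 0 0.3;-0.89 0.62 0 0 0 0 0.3'
```

```text
time: 1.95
tool_pos: [163.0, 499.1, 226.7]
tcp_rot: [3.141, -0.0, 2.193]
contact_force: [0.2, 0.3, -1.1]
grip_width: 60.3
finger_force: 0.0
time: 2.45
tool_pos: [163.0, 499.1, 226.7]
tcp_rot: [3.142, -0.0, 1.568]
contact_force: [-0.7, -0.0, 0.8]
grip_width: 59.9
finger_force: 0.0
time: 2.78
tool_pos: [226.7, 406.9, 226.9]
tcp_rot: [3.141, 0.001, 1.573]
contact_force: [0.3, 0.1, 0.6]
grip_width: 59.7
finger_force: 0.0
time: 3.12
tool_pos: [288.6, 318.3, 226.9]
tcp_rot: [3.141, 0.001, 1.572]
contact_force: [0.2, 0.5, 0.5]
grip_width: 60.2
finger_force: 0.0
```

```bash
python3 -m handwheel '-0.89 0.62 0 0 0 0 0.3;-0.89 0.62 0 0 0 0 0.3;-0.89 0.62 0 0 0 0 0.3' >/dev/null
python3 -m handwheel '-0.89 0.62 0 0 0 0 0.3;-0.89 0.62 0 0 0 0 0.3;-0.89 0.62 0 0 0 0 0.3'|grep pos
python3 -m handwheel '-0.89 0.62 0 0 0 0 0.3;-0.89 0.62 0 0 0 0 0.3;-0.89 0.62 0 0 0 0 0.3'|grep pos
python3 -m handwheel '-0.89 0.62 0 0 0 0 0.3;-0.89 0.62 0 0 0 0 0.3;-0.89 0.62 0 0 0 0 0.3'|grep pos
python3 -m handwheel '-0.89 0.62 0 0 0 0 0.3;-0.89 0.62 0 0 0 0 0.3;-0.89 0.62 0 0 0 0 0.3'|grep pos
python3 -m handwheel '-0.88 0.62 0 0 0 0 0.3;-0.88 0.62 0 0 0 0 0.3;-0.88 0.62 0 0 0 0 0.3;-0.88 0.62 0 0 0 0 0.3;-0.88 0.62 0 0 0 0 0.3'
```

```text
tool_pos: [412.3, 140.8, 227.0]
tool_pos: [474.4, 51.4, 226.8]
tool_pos: [536.4, -37.9, 226.6]
tool_pos: [598.1, -127.1, 226.2]
time: 4.78
tool_pos: [658.4, -212.9, 225.1]
tcp_rot: [-3.14, -0.001, 1.572]
contact_force: [-0.2, 0.4, 0.7]
grip_width: 59.6
finger_force: 0.0
```

```bash
python3 -m handwheel '0 0.02 0 0 0 -0.114 0.3;0 0.02 0.3 0 0 -0.114 0.3;0 0.02 0.6 0 0 -0.114 0.3;0 0.02 0.9 0 0 -0.114 0.3;0 0.02 0.98 0 0 -0.114 0.3;0 0.02 0.98 0 0 -0.114 0.3;0 0.02 0.98 0 0 -0.114 0.3'
python3 - <<'E'
from h import *
a=viewer.capture("top");b=viewer.capture("side")
o=np.array(bot.get_obs()["tool_pos"])
print([ (proj(p,o),) for p in(a,b)])
def crop(p,c,w,s=390):
    x,y=int(c[0]),int(c[1]); return cv2.resize(p["frame"][y-w:y+w,x-w:x+w],(s,s),interpolation=cv2.INTER_CUBIC)
save("pre.png",np.hstack([crop(a,(421,161),40),crop(b,(434,265),40)]))
E
```

```text
time: 5.37
tool_pos: [660.4, -211.8, 130.1]
tcp_rot: [3.141, 0.001, 1.929]
contact_force: [0.4, 0.6, 0.9]
grip_width: 59.6
finger_force: 0.0
[(array([[427.0986949 , 154.74224159]]),), (array([[438.01621054, 256.50375984]]),)]
```

View pics/pre.png

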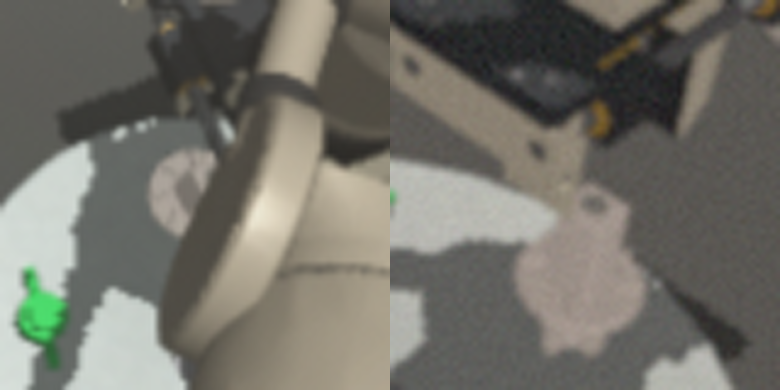

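```bash
python3 -m handwheel '-0.016 -0.006 0.25 0 0 0 0.3;-0.016 -0.006 0.4 0 0 0 0.3;-0.016 -0.006 0.5 0 0 0 0.3;-0.016 -0.006 0.51 0 0 0 0.3;-0.016 -0.006 0.51 0 0 0 0.3'
python3 -m handwheel '0 0 0 0 0 0 -1;0 0 0 0 0 0 -1;0 0 0 0 0 0 -1;0 0 0 0 0 0 -1;0 0 0 0 0 0 -1;0 0 0 0 0 0 -1;0 0 0 0 0 0 -1;0 0 0 0 0 0 -1'
python3 -m handwheel '0 0 0 0 0 0 -1;0 0 0 0 0 0 -1;0 0 0 0 0 0 -1;0 0 0 0 0 0 -1'
```

```text
time: 5.88
tool_pos: [660.3, -214.5, 78.5]
tcp_rot: [3.141, 0.001, 1.927]
contact_force: [-0.0, -1.6, 0.3]
grip_width: 59.6
finger_force: 0.0
time: 6.55
tool_pos: [659.9, -214.4, 77.8]
tcp_rot: [3.141, 0.0, 1.927]
contact_force: [0.3, 0.4, 0.5]
grip_width: 19.5
finger_force: 30.0
time: 6.88
tool_pos: [659.9, -214.5, 77.8]
tcp_rot: [3.141, 0.0, 1.927]
contact_force: [-0.2, -0.2, 1.1]
grip_width: 19.8
finger_force: 30.0
```

```bash
python3 -m handwheel '0 0 -0.2 0 0 0 -1;0 0 -0.5 0 0 0 -1;0 0 -0.8 0 0 0 -1;0 0 -1 0 0 0 -1;0 0 -1 0 0 0 -1;0 0 -1 0 0 0 -1'
python3 -m handwheel '0 0 -0.2 0 0 0.106 -1;0 0 -0.2 0 0 0.106 -1;0 0 -0.2 0 0 0.106 -1;0 0 -0.2 0 0 0.106 -1;0 0 -0.2 0 0 0.106 -1'
python3 -m handwheel '0.3 -0.09 0 0 0 0 -1;0.6 -0.18 0 0 0 0 -1;0.863 -0.259 0 0 0 0 -1'|grep pos
python3 -m handwheel '0.3 -0.09 0 0 0 0 -1;0.6 -0.18 0 0 0 0 -1;0.863 -0.259 0 0 0 0 -1'|grep pos
python3 -m handwheel '0.3 -0.09 0 0 0 0 -1;0.6 -0.18 0 0 0 0 -1;0.863 -0.259 0 0 0 0 -1'|grep pos
python3 -m handwheel '0.3 -0.09 0 0 0 0 -1;0.6 -0.18 0 0 0 0 -1;0.8 -0.24 0 0 0 0 -1;0.863 -0.259 0 0 0 0 -1;0.863 -0.259 0 0 0 0 -1;0.863 -0.259 0 0 0 0 -1'
```

```text
time: 7.38
tool_pos: [660.2, -214.6, 178.6]
tcp_rot: [3.14, 0.001, 1.927]
contact_force: [0.7, 0.5, -1.1]
grip_width: 19.8
finger_force: 30.0
time: 7.8
tool_pos: [659.1, -214.2, 195.5]
tcp_rot: [-3.138, -0.002, 1.597]
contact_force: [-0.1, -0.1, -0.8]
grip_width: 19.9
finger_force: 30.0
tool_pos: [630.7, -127.5, 196.0]
tool_pos: [602.7, -41.3, 196.5]
tool_pos: [574.7, 44.3, 196.7]
time: 9.05
tool_pos: [548.2, 127.7, 197.2]
tcp_rot: [-3.141, 0.001, 1.596]
contact_force: [0.1, -0.4, -1.2]
grip_width: 19.7
finger_force: 30.0
```

```bash
python3 -m handwheel '0 0 0.25 0 0 0 -1;0 0 0.5 0 0 0 -1;0 0 0.67 0 0 0 -1;0 0 0.67 0 0 0 -1;0 0 0.67 0 0 0 -1'
python3 - <<'E'
from h import *
a=viewer.capture("top");b=viewer.capture("side")
o=np.array(bot.get_obs()["tool_pos"]);tip=o[2]-44.8
# predicted: stem tip, disc rim centre, in side image; well mouth
X,Y=o[0],o[1]+0.8
print("z",o,proj(b,[[X,Y,tip],[X,Y,tip+30],[548.2,129,73],[547,127.8,73]]))
def crop(p,c,w,s=390):
    x,y=int(c[0]),int(c[1]); return cv2.resize(p["frame"][y-w:y+w,x-w:x+w],(s,s),interpolation=cv2.INTER_CUBIC)
save("over.png",np.hstack([crop(a,(294,205),36),crop(b,(320,190),36)]))
for t in("impeller_mid","well_mouth"):
    print(t,[(np.round(d["centre"],1),round(d["score"],2)) for d in viewer.recognise(t,b)])
E
```

```text
time: 9.47
tool_pos: [548.3, 126.8, 130.1]
tcp_rot: [-3.14, 0.0, 1.593]
contact_force: [0.1, -0.3, -0.0]
grip_width: 19.5
finger_force: 30.0
z [549.33045996 127.45047354 131.87677342] [[319.48640182 187.91706136]
 [319.2701798  177.61644994]
 [319.04904852 192.55496867]
 [318.74380911 192.92277505]]
impeller_mid [(array([260.4, 346.1]), 0.83), (array([319.2, 180.2]), 0.65), (array([344. , 288.4]), 0.3)]
well_mouth [(array([322.1, 203.4]), 0.96)]
```

View pics/over.png

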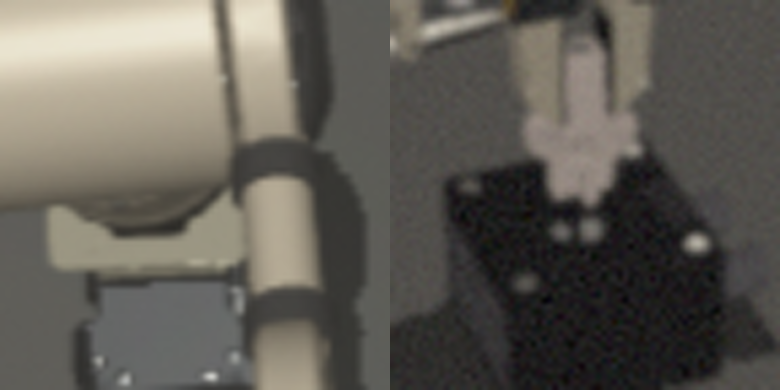

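```bash
python3 -m handwheel '0 0 0.05 0 0 0 -1;0 0 0.1 0 0 0 -1;0 0 0.15 0 0 0 -1;0 0 0.15 0 0 0 -1;0 0 0.15 0 0 0 -1'
python3 -m handwheel '0 0 0.03 0 0 0 -1;0 0 0.06 0 0 0 -1;0 0 0.06 0 0 0 -1;0 0 0.06 0 0 0 -1'
```

```text
time: 10.08
tool_pos: [547.9, 128.2, 115.2]
tcp_rot: [-3.141, -0.0, 1.594]
contact_force: [-0.3, -0.3, -0.0]
grip_width: 19.9
finger_force: 30.0
time: 10.42
tool_pos: [548.1, 128.2, 109.5]
tcp_rot: [-3.141, -0.0, 1.594]
contact_force: [0.9, 0.4, 0.1]
grip_width: 20.1
finger_force: 30.0
```

```bash
python3 -m handwheel '0 0 0.02 0 0 0 -1;0 0 0.04 0 0 0 -1;0 0 0.04 0 0 0 -1;0 0 0.04 0 0 0 -1'
python3 -m handwheel '0 0 0.02 0 0 0 -1;0 0 0.03 0 0 0 -1;0 0 0.03 0 0 0 -1;0 0 0.03 0 0 0 -1'
```

```text
time: 10.75
tool_pos: [548.1, 128.2, 105.6]
tcp_rot: [-3.141, -0.0, 1.594]
contact_force: [0.3, 0.3, -1.0]
grip_width: 19.5
finger_force: 30.0
time: 11.08
tool_pos: [548.2, 128.2, 102.6]
tcp_rot: [-3.141, -0.0, 1.594]
contact_force: [-0.3, 0.4, -0.7]
grip_width: 20.3
finger_force: 30.0
```

```bash
python3 -m handwheel '0 0 0.02 0 0 0 -1;0 0 0.04 0 0 0 -1;0 0 0.04 0 0 0 -1;0 0 0.04 0 0 0 -1'
python3 -m handwheel '0 0 0.02 0 0 0 -1;0 0 0.04 0 0 0 -1;0 0 0.04 0 0 0 -1;0 0 0.04 0 0 0 -1'
```

```text
time: 11.42
tool_pos: [548.1, 128.2, 98.5]
tcp_rot: [-3.141, -0.0, 1.594]
contact_force: [0.4, -0.3, -1.5]
grip_width: 19.7
finger_force: 30.0
time: 11.75
tool_pos: [548.4, 128.3, 95.1]
tcp_rot: [3.141, -0.0, 1.594]
contact_force: [-0.6, 0.2, 3.6]
grip_width: 19.6
finger_force: 30.0
```

```bash
python3 -m handwheel '0 0 0.02 0 0 0 -1;0 0 0.03 0 0 0 -1;0 0 0.03 0 0 0 -1;0 0 0.03 0 0 0 -1'
python3 -m handwheel '0 0 0.01 0 0 0 -1;0 0 0.02 0 0 0 -1;0 0 0.02 0 0 0 -1;0 0 0.02 0 0 0 -1'
```

```text
time: 12.08
tool_pos: [548.4, 128.2, 92.1]
tcp_rot: [3.141, -0.0, 1.594]
contact_force: [-1.3, 0.7, 6.0]
grip_width: 19.5
finger_force: 30.0
time: 12.42
tool_pos: [548.4, 128.3, 90.2]
tcp_rot: [3.141, -0.0, 1.594]
contact_force: [-1.7, -1.1, 7.9]
grip_width: 19.9
finger_force: 30.0
```

```bash
python3 -m handwheel '0 0 0.01 0 0 0 -1;0 0 0.02 0 0 0 -1;0 0 0.02 0 0 0 -1;0 0 0.02 0 0 0 -1'
python3 -m handwheel '0 0 0.005 0 0 0 -1;0 0 0.01 0 0 0 -1;0 0 0.01 0 0 0 -1;0 0 0.01 0 0 0 -1'
```

```text
time: 12.75
tool_pos: [548.5, 128.2, 88.4]
tcp_rot: [3.141, -0.0, 1.594]
contact_force: [-2.2, 0.5, 8.5]
grip_width: 20.2
finger_force: 30.0
time: 13.08
tool_pos: [548.5, 128.2, 87.9]
tcp_rot: [3.14, -0.0, 1.594]
contact_force: [-3.1, -0.5, 12.9]
grip_width: 20.1
finger_force: 30.0
```

```bash
python3 -m handwheel '0 0 0.003 0 0 0 -1;0 0 0.005 0 0 0 -1;0 0 0.005 0 0 0 -1;0 0 0.005 0 0 0 -1;0 0 0.005 0 0 0 -1;0 0 0.005 0 0 0 -1'
python3 - <<'E'
from h import *
b=viewer.capture("side")
save("home.png",cv2.resize(b["frame"][150:235,275:365],None,fx=6,fy=6,interpolation=cv2.INTER_CUBIC))
f=[]
for i in range(5): f.append(bot.get_obs()["contact_force"]); viewer.capture("side")
print(np.round(f,1))
E
```

```text
time: 13.58
tool_pos: [548.5, 128.2, 87.8]
tcp_rot: [3.14, -0.0, 1.594]
contact_force: [-3.4, -0.6, 14.6]
grip_width: 19.6
finger_force: 30.0
[[-5.  -2.1 15.2]
 [-3.7 -1.2 14.8]
 [-3.4 -0.6 15.4]
 [-3.4 -0.2 14.8]
 [-3.8 -1.4 15.3]]
```

View pics/home.png

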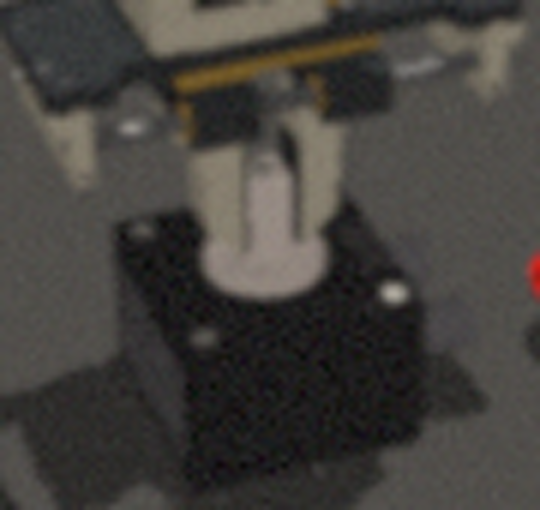

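The disc sits flat on the pump's top face at picture (265,265), and the TCP has stalled at the predicted home height of 87.8 mm with a steady 15 N. I add a little push for margin, then hand in.

```bash
python3 -m handwheel '0 0 0.005 0 0 0 -1;0 0 0.01 0 0 0 -1;0 0 0.01 0 0 0 -1;0 0 0.01 0 0 0 -1;0 0 0.01 0 0 0 -1;0 0 0.01 0 0 0 -1;0 0 0.01 0 0 0 -1;0 0 0.01 0 0 0 -1'
```

```text
time: 14.55
tool_pos: [548.6, 128.2, 87.8]
tcp_rot: [3.139, -0.0, 1.594]
contact_force: [-5.5, -1.5, 23.0]
grip_width: 19.8
finger_force: 30.0
```

```bash
python3 -c "from plant import bot;print(bot.get_obs()['contact_force']);print(bot.close_job())"
```

```text
[-5.53262965 -1.53384663 22.97062594]
the job is handed in; nothing more can be done
None
```

I fitted the white impeller into the pump cup and handed the job in with its disc home on the pump's top face, still gripped and pressed down with about 23 N; the interface returned no verdict.

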